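# Unclip the filter cover and take out the used filter

### The job

Squeeze the two snap tabs of the sloping filter cover together so that it unclips, lift it off the filter housing and lay it flat, tabs up, in the low metal tray. Then pull the used filter out of the housing by its handle and set it flat, handle up, in the deeper grey plastic bin. Set both down rather than dropping them, and leave the bottle, the spray can and the tin standing where they are.

Things in the scene. Friction and masses are not known exactly. Their poses are not given: they have to be found in the camera images.
- housing: fixed grey metal filter housing on a dark base plate (175 x 116 mm), about 170 mm high with its cover on. Origin: on the worktop straight below the centre of its mouth; z up, y across; its front, where the mouth slopes down, looks to its -x. It reaches from x = -0.065 to +0.12.
- housing_mouth (a point): centre of the housing's mouth, 125 mm above the worktop. z: outward normal, leaning 25 degrees from vertical to the housing's front; x runs up the slope, y across. The box behind it is 124 (x) by 100 (y) mm inside, 78 mm deep, walls 5 mm; ledges 2 to 8 mm under the mouth, 50 mm long in x, narrow it to 90 mm in y. Cover and filter come out straight along z.
- cover: loose grey clip-on cover, 144 (x) x 119 (y) mm, 18 mm deep, 0.16 kg. Origin: centre of its skirt's lower rim, on which it stands, 14 mm inside the mouth while clipped on; z out of its top. Two upright tabs on top, 28 mm long (x), 5 mm thick, to 50 mm over the origin, outer faces at y = +-30 mm. Hooks hold it until both are squeezed in over 6 mm; at their stops (44 mm apart) the tabs carry it.
- cover_grip (a point): point midway between the two tabs, 40 mm over the cover's origin (22 mm over its top face); same axes as the cover. Squeeze here along y with the fingers pointing along -z.
- tab_left (a joint): how far the tab on the cover's +y side is squeezed inward: 0 free, 0.008 m at its stop; its spring pushes back with 4 N at 0 and 8 N at the stop.
- tab_right (a joint): the same for the tab on the -y side.
- filter: loose used filter cassette in the housing, under the cover; grey frame, white pleats, 118 (x) x 82 (y) x 24 mm, 0.18 kg, with a loop handle on top reaching to 58 mm. Origin: centre of its underside, which rests 78 mm behind the mouth plane on the housing's inner floor; z toward the mouth.
- filter_grip (a point): middle of the filter's handle bar, 51 mm over the filter's origin, 27 mm inside the mouth plane at the start. The bar is 12 mm thick (y), 14 mm high (from 44 to 58 mm over the origin) and 68 mm long (x); same axes as the filter.
- tray: fixed low open metal tray, 198 (x) x 168 (y) x 22 mm outside, 190 x 160 mm inside, floor 4 to 5 mm thick. Origin: centre of its underside on the worktop.
- bin: fixed deeper open grey plastic bin, 170 (x) x 140 (y) x 50 mm outside, 160 x 130 mm inside, floor about 5 mm thick. Origin: centre of its underside on the worktop.
- bottle: loose tall dark bottle, 82 mm diameter, 295 mm high, standing beside and behind the housing. Origin: centre of its underside. Leave it alone.
- spray: loose spray can, 67 mm diameter, 225 mm high, standing on the other side. Origin: centre of its underside. Leave it alone.
- tin: loose small tin, 58 mm diameter, 72 mm high, standing between the robot and the housing. Origin: centre of its underside. Leave it alone.

How it is judged:
By the outcome, as a careful person would: the job done as asked, in the order asked, and still so for the second after the job is handed in, with the robot touching nothing.
It also fails if it takes over 69 s, if anything falls off the work surface, if the arm or the gripper's body presses on something with over 40 N, if the wrist force passes 120 N, or if a joint passes its speed limit or range.

### The arm

A 6-joint arm with a two-finger parallel gripper is mounted at the origin on a cart in front of the work surface, level with it; the furniture and walls round the work are solid. World frame = base frame: x ahead of the robot, y to its left, z up, the work surface at z = 0. Lengths are in m, angles in rad, forces in N, time in s.
With the tool pointing down it reaches from about 0.3 to 0.85 m from the base axis. Payload 4.2 kg.
Tool frame: the origin (TCP) lies at the very end of the fingers, on their centre line; the grasp point (between the pads) lies 19 mm behind it (grasp_offset is the distance from the TCP to the grasp point, in m); z points along the fingers, y is the line along which they close (so a half turn about z gives the same grasp; the last joint's range is limited). The gripper opens to 91 mm and grips with 3 to 60 N. Pads are 32 mm wide; open, the fingers measure 118 mm over their backs; the gripper's body (76 mm by 178 mm) begins 60 mm behind the grasp point.
Start: joints at [1.308, 0.32, 1.565, -0, 1.257, -0.02], TCP at [0.138, 0.558, 0.214] pointing down, gripper open.
Joint ranges: [-3.11, 3.11], [-0.84, 2.01], [0.21, 2.61], [-1.34, 4.49], [0.05, 2.63], [-2.56, 2.56]. Speed limits (rad/s): [2.57, 2.57, 3.14, 3.14, 3.14, 3.14].

### API

Orientations are given as a 3x3 rotation matrix whose columns are the frame's x, y, z axes.
In Python, from bench import get_obs, grab_frame, camera_model, hand_in, grasp_offset gives the robot as it stands.
- The arm moves only by the tool play_rows, never from a script. Its argument "series" is a list that holds one entry, the list of rows, each a list of 6 numbers: the shift along the tool's x, y, z in m, then the turn, a rotation vector about the tool's x, y, z in rad. A call has 1 to 5 rows; each row shifts and turns the commanded pose from where the row before left it, along the tool's axes as they then stand; what a row does not reach is not made up. A row lasts 1/12 s, in which the tool goes at most 41.7 mm and 7.16 degrees, less where a joint would pass 70% of its speed; a pose out of reach is approached as far as the arm can. A call is refused whole if a number of a shift passes 0.0417 or a number of a turn 0.125, either way. A call with a gripper value outside its range is refused whole. "grip" is the finger opening in m, from 0 to 0.0912, set as the call begins (left out, the last holds). The fingers move at their own pace and stop on an object; "grip_force" is the grip in N (left out, the last holds). Time passes only in rows, so rows that do not move let the fingers close. It gives the time, the measured TCP pose, the force, the opening and the grip force at its end, in the units of the state.
- get_obs(): the state, without advancing time (a new reading comes with each control period).
- grab_frame(name): name is "side" or "top"; returns (picture, depth): 420x560x3 uint8, blue, green, red; 420x560 float32, m along the optical axis (not along the pixel's ray), 0 where there is no reading.
- camera_model(name): a dict with "K" (3x3 intrinsics, pixels), "k1" (the pictures are not rectified: a ray, as slopes to the right and down, at radius r is drawn at 1 + k1 r^2 times it, then the intrinsics apply), "rvec" (rotation vector, rad) and "tvec" (3), from world to camera coordinates, as OpenCV has them. Camera axes: x right, y down, z forward; pixel columns grow to the right and rows downward; lengths in m; the calibration is good to about 2 mm. A picture is of the moment at which its call begins. camera_model takes no time and is no camera call.
- hand_in(): hands the job in; it is judged then, once.
The state is a dict: "time_s": time; "joint_positions": joint angles; "joint_velocities": joint speeds; "tau": joint torques, N m; "tcp_pos": TCP position; "tool_rot": TCP orientation; "contact_force": force on the tool from outside, world axes, zero at the start; "wrist_torque": the same for the moment, N m; "gripper_width": finger opening in m; "grasp_force": force on a finger pad.
Only numpy, scipy, OpenCV 4.12 (cv2) and the standard library are available. Lean on these libraries where they do the work, as an engineer would, in place of code of your own. Each camera call takes 0.05 s, during which the arm holds its last target. There are 200 camera calls.

## Working session

There is one attempt and no reset: what is moved stays moved. The work goes in short steps, Python scripts to look and compute and a tool call to move; the robot and the scene stay as the last step left them, time stands still between calls to the robot, and variables do not carry over. Pictures are saved under pics/ and viewed, at most 10 in all, crops included, and the job is handed in when it is done.

Besides the shell and the picture viewer there is one more tool, called after "Request:" as name(argument=value, ...), one argument or row to a line, values as JSON. play_rows: Moves the arm, as the interface text tells. Its arguments: {"type":"object","properties":{"series":{"type":"array"},"grip":{"type":"number"},"grip_force":{"type":"number"}},"required":["series"]}

```bash
mkdir -p pics; cat > h.py <<'E'
import numpy as np,cv2
from bench import get_obs, grab_frame, camera_model, hand_in, grasp_offset
def cam(n):
    m=camera_model(n);R=cv2.Rodrigues(np.array(m['rvec'],float))[0];return np.array(m['K'],float),float(m['k1']),R,np.array(m['tvec'],float).ravel()
def undist(n,uv):
    K,k1,R,t=cam(n);uv=np.atleast_2d(np.array(uv,float))
    return cv2.undistortPoints(uv.reshape(-1,1,2),K,np.array([k1,0,0,0.])).reshape(-1,2)
def ray(n,uv):
    K,k1,R,t=cam(n);p=undist(n,uv);d=np.c_[p,np.ones(len(p))]@R;return -R.T@t,d
def onplane(n,uv,z):
    o,d=ray(n,uv);return o+d*((z-o[2])/d[:,2])[:,None]
def proj(n,P):
    K,k1,R,t=cam(n);return cv2.projectPoints(np.atleast_2d(np.array(P,float)),R,t,K,np.array([k1,0,0,0.]))[0].reshape(-1,2)
def cloud(n,depth):
    K,k1,R,t=cam(n);h,w=depth.shape;v,u=np.mgrid[:h,:w];p=undist(n,np.c_[u.ravel(),v.ravel()]);
    z=depth.ravel()[:,None];P=(np.c_[p*z,z]-t)@R;P[z[:,0]==0]=np.nan
    return P.reshape(h,w,3)
E
python3 - <<'E'
from h import *
for n in('side','top'):
    p,d=grab_frame(n);cv2.imwrite(f'pics/{n}0.png',p);np.save(f'{n}0.npy',d)
    K,k,R,t=cam(n);print(n,-R.T@t,R[2],K[0,0],(d>0).mean())
o=get_obs();print(o,grasp_offset)
E
```

```text
side [ 0.64434596 -1.05720414  0.56036389] [-0.05813273  0.92101975 -0.38515348] 514.8555824500065 0.8781122448979591
top [ 0.36587837 -0.00301915  1.20492053] [ 0.18626394 -0.00360424 -0.98249313] 452.1597770422095 0.9959863945578231
{'time_s': 0.1, 'joint_positions': array([ 1.30797827e+00,  3.20181880e-01,  1.56550894e+00, -1.43912388e-05,
        1.25740755e+00, -1.99931963e-02]), 'joint_velocities': array([ 0.00141161, -0.00149064, -0.00183426, -0.00036604,  0.00049604,
        0.0010765 ]), 'tau': array([-3.44406556e-05, -4.13332415e+01, -2.32511115e+01,  7.28493906e-02,
        4.21574665e-02, -4.37191215e-05]), 'tcp_pos': array([0.1381426 , 0.55770907, 0.2132495 ]), 'tool_rot': array([[-9.70663690e-01,  2.40440964e-01, -3.77969582e-04],
       [ 2.40441261e-01,  9.70662596e-01, -1.45757069e-03],
       [ 1.64212328e-05, -1.50569043e-03, -9.99998866e-01]]), 'contact_force': array([-0.16564051, -0.56385525,  0.9093744 ]), 'wrist_torque': array([-0.00412502,  0.0122071 ,  0.02365959]), 'grasp_force': 0.0, 'gripper_width': 0.09181101541484148} 0.0188
```

View pics/top0.png

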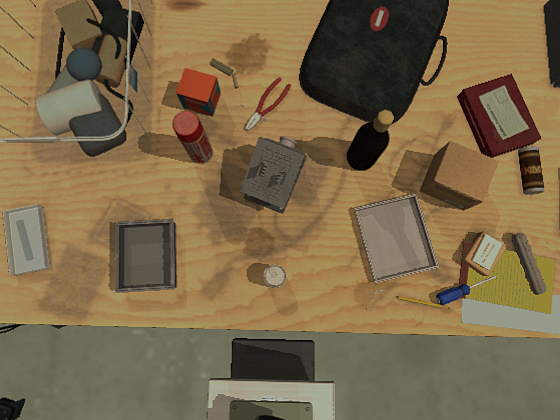

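View pics/side0.png

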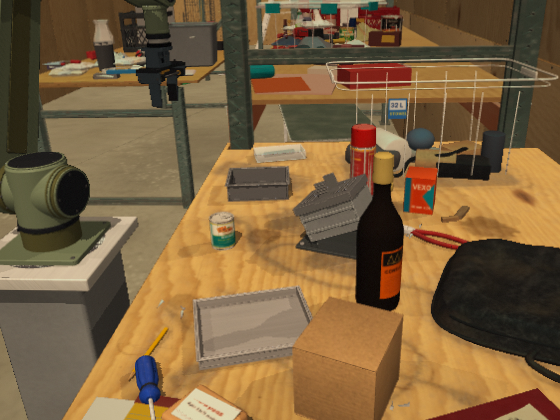

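The top view shows the housing and cover at about (272,175), the bin at (143,255), the tray at (396,238), the tin at (274,274), the spray can at (192,136) and the bottle at (368,145). The side view shows the cover sloping down towards the robot, with its tabs at about (330,185). Next I'll take measurements from the depth clouds.

```bash
cat > m.py <<'E'
from h import *
T=cloud('top',np.load('top0.npy'));S=cloud('side',np.load('side0.npy'))
print('table z',np.nanmedian(T[300:320,100:240,2]),np.nanmedian(S[270:285,200:280,2]))
def rect(P):
    r=cv2.minAreaRect(P[:,:2].astype(np.float32)*1000);return np.round(r[0],1),np.round(r[1],1),round(r[2],1)
def inb(C,x0,x1,y0,y1,z0,z1):
    P=C.reshape(-1,3);P=P[~np.isnan(P[:,0])];return P[(P[:,0]>x0)&(P[:,0]<x1)&(P[:,1]>y0)&(P[:,1]<y1)&(P[:,2]>z0)&(P[:,2]<z1)]
for nm,(u,v),z in(('housing',(272,175),.15),('bin',(143,255),.005),('tray',(396,238),.005),('tin',(274,274),.072),('spray',(192,136),.1),('bottle',(368,145),.1)):
    c=onplane('top',(u,v),z)[0];print(nm,c.round(3),T[v,u].round(3))
    r=.13
    for n,C in(('top',T),('side',S)):
        if nm in('bin',):P=inb(C,c[0]-r,c[0]+r,c[1]-r,c[1]+r,.035,.065)
        elif nm=='tray':P=inb(C,c[0]-r,c[0]+r,c[1]-.15,c[1]+r,.012,.035)
        elif nm=='housing':P=inb(C,c[0]-.11,c[0]+.11,c[1]-.09,c[1]+.09,.03,.22)
        elif nm=='tin':P=inb(C,c[0]-.06,c[0]+.06,c[1]-.06,c[1]+.06,.02,.1)
        else:P=inb(C,c[0]-.08,c[0]+.08,c[1]-.08,c[1]+.08,.05,.4)
        if len(P)>10:print('  ',n,len(P),rect(P),np.percentile(P[:,2],[1,50,99]).round(4))
    if nm in('bin','tray'):print('  floor',np.median(T[v-10:v+10,u-10:u+10,2]).round(4))
# cover top plane, sloping 25deg
for n,C in(('top',T),('side',S)):
    c=onplane('top',(272,175),.15)[0]
    P=inb(C,c[0]-.11,c[0]+.11,c[1]-.09,c[1]+.09,.06,.25)
    rng=np.random.default_rng(0);best=None
    for _ in range(2000):
        a=P[rng.choice(len(P),3,False)];nn=np.cross(a[1]-a[0],a[2]-a[0]);l=np.linalg.norm(nn)
        if l<1e-5:continue
        nn/=l;nn*=np.sign(nn[2])
        if nn[2]<.8 or nn[2]>.96:continue
        k=np.abs((P-a[0])@nn)<.003
        if best is None or k.sum()>best.sum():best=k
    Q=P[best];m=Q.mean(0);nn=np.linalg.svd(Q-m,full_matrices=False)[2][2];nn*=np.sign(nn[2])
    Q=P[np.abs((P-m)@nn)<.003]
    ex=np.array([-nn[0],-nn[1],0]);x=np.cross(np.cross(nn,[0,0,1]),nn);x/=np.linalg.norm(x);y=np.cross(nn,x)
    h=(P-m)@nn;tb=P[(h>.012)&(h<.04)]
    print(n,'plane',len(Q),nn.round(3),'tilt',np.degrees(np.arccos(nn[2])).round(1),'yaw of x',np.degrees(np.arctan2(x[1],x[0])).round(1))
    q=np.c_[(Q-m)@x,(Q-m)@y];r=cv2.minAreaRect(q.astype(np.float32)*1000);print(' rect',r)
    cc=m+x*r[0][0]/1e3+y*r[0][1]/1e3;print(' centre of top face',cc.round(4))
    t=np.c_[(tb-cc)@x,(tb-cc)@y,(tb-cc)@nn]
    for s in(1,-1):
        k=t[(t[:,1]*s>0)&(abs(t[:,1])<.04)&(abs(t[:,0])<.04)];print('  tab',s,len(k),np.percentile(k,[3,50,97],axis=0).round(4).tolist() if len(k) else '')
E
python3 m.py
```

```text
table z 0.0006456217239241974 -0.0015622105622029293
housing [0.645 0.012 0.15 ] [0.651 0.013 0.126]
   top 2955 (array([677.1,   6. ]), array([119.2, 179.8]), 69.7) [0.0677 0.1284 0.1603]
   side 3791 (array([665.8,   9.7]), array([124.4, 153.2]), 70.9) [0.0322 0.1061 0.1569]
bin [0.455 0.348 0.005] [0.455 0.349 0.004]
   top 1157 (array([452.7, 332.1]), array([180.1, 152.7]), 4.9) [0.0361 0.0501 0.0552]
   side 715 (array([454.1, 331. ]), array([179.9, 160.6]), 4.4) [0.0352 0.0449 0.0502]
  floor nan
tray [ 0.519 -0.322  0.005] [ 0.519 -0.322  0.003]
   top 948 (array([ 518.7, -339.9]), array([258.2, 259. ]), 0.7) [0.0128 0.0215 0.0328]
   side 1658 (array([ 492.5, -338.1]), array([270.8, 205.4]), 15.5) [0.0121 0.0198 0.0236]
  floor nan
tin [0.412 0.001 0.072] [0.412 0.001 0.069]
   top 413 (array([407.4,  -1.6]), array([54.2, 54.7]), 1.4) [0.0643 0.0695 0.0757]
   side 698 (array([409.6,  -2. ]), array([56.4, 63.6]), 17.3) [0.0205 0.0557 0.0709]
spray [0.755 0.221 0.1  ] [0.717 0.199 0.208]
   top 1197 (array([740.3, 210.8]), array([62.4, 61.4]), 0.3) [0.0548 0.2076 0.2279]
   si
[... 410 characters left out ...]
8842773438), (144.03890991210938, 119.14266204833984), 0.6462991237640381)
 centre of top face [0.6544 0.0144 0.1289]
  tab 1 40 [[-0.013, 0.0246, 0.0147], [0.0, 0.0265, 0.0309], [0.0134, 0.0306, 0.034]]
  tab -1 38 [[-0.0132, -0.0307, 0.0162], [0.0015, -0.0282, 0.0307], [0.014, -0.0253, 0.0345]]
side plane 712 [-0.399  0.134  0.907] tilt 24.9 yaw of x -18.6
 rect ((-8.556835174560547, 16.752792358398438), (123.91475677490234, 146.93719482421875), 88.53634643554688)
 centre of top face [0.6557 0.0146 0.1277]
  tab 1 96 [[-0.0119, 0.0233, 0.0132], [0.0015, 0.0269, 0.0228], [0.0139, 0.0302, 0.0315]]
  tab -1 110 [[-0.0144, -0.0326, 0.0127], [0.0005, -0.0289, 0.0225], [0.0124, -0.0252, 0.0319]]
```

```bash
cat >> h.py <<'E'
from scipy.linalg import logm,expm
from scipy.spatial.transform import Rotation as Ro
YAW=np.radians(-20.3)
def axes(yaw,tilt=0):
    "object axes (x up the slope): z leans by tilt toward -x"
    c,s=np.cos(yaw),np.sin(yaw);ct,st=np.cos(tilt),np.sin(tilt)
    z=np.array([-st*c,-st*s,ct]);x=np.array([ct*c,ct*s,st]);return np.c_[x,np.cross(z,x),z]
def tool(A): # tool gripping object with axes A: z=-z, y=+y
    return np.c_[-A[:,0],A[:,1],-A[:,2]]
def plan(p,R,N,start=None):
    if start is None:o=get_obs();start=(o['tcp_pos'],o['tool_rot'])
    T0=np.eye(4);T1=np.eye(4);U=Ro.from_matrix(start[1]).as_matrix();T0[:3,:3]=U;T0[:3,3]=start[0];T1[:3,:3]=R;T1[:3,3]=p
    D=expm(np.real(logm(np.linalg.inv(T0)@T1))/N)
    row=np.r_[D[:3,3],Ro.from_matrix(D[:3,:3]).as_rotvec()].round(4)
    E=np.eye(4);E[:3,:3]=Ro.from_rotvec(row[3:]).as_matrix();E[:3,3]=row[:3]
    T=T0.copy();P=[]
    for i in range(N):T=T@E;P.append(T[:3,3].copy())
    print(N,'x',row.tolist(),'| end',P[-1].round(4),'err',(P[-1]-p).round(4),'| mid',P[N//2].round(3))
    return T[:3,3],T[:3,:3]
E
python3 - <<'E'
from h import *
im=cv2.imread('pics/top0.png');T=cloud('top',np.load('top0.npy'))
for nm,(u0,u1,v0,v1),zr in(('bin',(95,190,205,305),.05),('tray',(340,450,180,295),.022)):
    c=im[v0:v1,u0:u1];hsv=cv2.cvtColor(c,cv2.COLOR_BGR2HSV)
    m=((hsv[...,1]<70)).astype(np.uint8)*255
    m=cv2.morphologyEx(m,cv2.MORPH_OPEN,np.ones((3,3)))
    cs=cv2.findContours(m,cv2.RETR_EXTERNAL,cv2.CHAIN_APPROX_NONE)[0];k=max(cs,key=cv2.contourArea).reshape(-1,2)+[u0,v0]
    W=onplane('top',k,zr);r=cv2.minAreaRect((W[:,:2]*1000).astype(np.float32));print(nm,'px',k.min(0),k.max(0),'rect',r)
    cp=proj('top',[r[0][0]/1e3,r[0][1]/1e3,.005])[0].astype(int);P=T[cp[1]-12:cp[1]+12,cp[0]-12:cp[0]+12,2];print(' floor z',np.nanmedian(P))
    # rim height by depth: pixels near the contour, from both clouds
    S=cloud('side',np.load('side0.npy')).reshape(-1,3)
    for n,C in(('top',T.reshape(-1,3)),('side',S)):
        R=np.array(cv2.boxPoints(r))/1e3;d=np.array([cv2.pointPolygonTest(R.astype(np.float32),(float(q[0]),float(q[1])),True) if abs(q[0]-r[0][0]/1e3)<.15 and abs(q[1]-r[0][1]/1e3)<.15 else -1 for q in np.nan_to_num(C)])
        z=C[(d>-.002)&(d<.005),2];print('  rim z',n,np.nanpercentile(z,[50,75,90]).round(4))
A=axes(YAW,np.radians(25));top=np.array([.655,.0145,.1285]);g=top+.022*A[:,2]
tcp=g-grasp_offset*A[:,2];print('grip',g,'tcp',tcp)
s=plan(tcp+.08*A[:,2],tool(A),20)
E
```

```text
bin px [115 219] [175 291] rect ((452.9026184082031, 330.3179931640625), (178.48924255371094, 152.61941528320312), 4.957472324371338)
 floor z 0.005442916660875002
  rim z top [0.049  0.0513 0.0528]
  rim z side [0.0271 0.0472 0.0486]
tray px [355 194] [437 282] rect ((519.3280639648438, -315.91595458984375), (202.6821746826172, 174.1163787841797), 15.003776550292969)
 floor z 0.004118639257832208
  rim z top [0.0202 0.0225 0.0241]
  rim z side [0.0134 0.0205 0.0217]
grip [0.64627988 0.01772567 0.14843877] tcp [0.65373162 0.01496919 0.13140018]
20 x [-0.0304, -0.0183, 0.007, 0.0011, -0.0218, 0.0055] | end [0.6232 0.0274 0.2031] err [ 0.0012  0.0007 -0.0008] | mid [0.412 0.273 0.174]
```

Request:
play_rows(
  series=[
    [[-0.0304, -0.0183, 0.007, 0.0011, -0.0218, 0.0055], [-0.0304, -0.0183, 0.007, 0.0011, -0.0218, 0.0055], [-0.0304, -0.0183, 0.007, 0.0011, -0.0218, 0.0055], [-0.0304, -0.0183, 0.007, 0.0011, -0.0218, 0.0055], [-0.0304, -0.0183, 0.007, 0.0011, -0.0218, 0.0055]],
  ],
  grip=0.08,
)

```text
time_s: 0.52
tcp_pos: [0.2643, 0.4295, 0.1851]
tool_rot: [[-0.958, 0.267, 0.104], [0.265, 0.964, -0.034], [-0.11, -0.005, -0.994]]
contact_force: [-0.3, -1.1, -0.5]
gripper_width: 0.0801
grasp_force: 0.0
```

Request:
play_rows(
  series=[
    [[-0.0304, -0.0183, 0.007, 0.0011, -0.0218, 0.0055], [-0.0304, -0.0183, 0.007, 0.0011, -0.0218, 0.0055], [-0.0304, -0.0183, 0.007, 0.0011, -0.0218, 0.0055], [-0.0304, -0.0183, 0.007, 0.0011, -0.0218, 0.0055], [-0.0304, -0.0183, 0.007, 0.0011, -0.0218, 0.0055]],
  ],
)

```text
time_s: 0.93
tcp_pos: [0.3882, 0.2982, 0.1743]
tool_rot: [[-0.933, 0.294, 0.206], [0.286, 0.956, -0.069], [-0.217, -0.006, -0.976]]
contact_force: [0.3, 0.0, 0.0]
gripper_width: 0.0799
grasp_force: 0.0
```

Request:
play_rows(
  series=[
    [[-0.0304, -0.0183, 0.007, 0.0011, -0.0218, 0.0055], [-0.0304, -0.0183, 0.007, 0.0011, -0.0218, 0.0055], [-0.0304, -0.0183, 0.007, 0.0011, -0.0218, 0.0055], [-0.0304, -0.0183, 0.007, 0.0011, -0.0218, 0.0055], [-0.0304, -0.0183, 0.007, 0.0011, -0.0218, 0.0055]],
  ],
)

```text
time_s: 1.35
tcp_pos: [0.5086, 0.1636, 0.1803]
tool_rot: [[-0.897, 0.321, 0.304], [0.303, 0.947, -0.106], [-0.322, -0.003, -0.947]]
contact_force: [-0.8, 0.7, 0.3]
gripper_width: 0.0799
grasp_force: 0.0
```

Request:
play_rows(
  series=[
    [[-0.0304, -0.0183, 0.007, 0.0011, -0.0218, 0.0055], [-0.0304, -0.0183, 0.007, 0.0011, -0.0218, 0.0055], [-0.0304, -0.0183, 0.007, 0.0011, -0.0218, 0.0055], [-0.0304, -0.0183, 0.007, 0.0011, -0.0218, 0.0055], [-0.0304, -0.0183, 0.007, 0.0011, -0.0218, 0.0055]],
  ],
)

```text
time_s: 1.77
tcp_pos: [0.6238, 0.0262, 0.2028]
tool_rot: [[-0.85, 0.347, 0.397], [0.315, 0.938, -0.145], [-0.422, 0.002, -0.906]]
contact_force: [-0.5, 0.8, 0.1]
gripper_width: 0.0801
grasp_force: 0.0
```

Request:
play_rows(
  series=[
    [[0, 0, 0.012, 0, 0, 0], [0, 0, 0.014, 0, 0, 0], [0, 0, 0.014, 0, 0, 0], [0, 0, 0.01, 0, 0, 0], [0, 0, 0.005, 0, 0, 0]],
  ],
)

```text
time_s: 2.18
tcp_pos: [0.6442, 0.02, 0.151]
tool_rot: [[-0.851, 0.347, 0.394], [0.315, 0.938, -0.145], [-0.42, 0.001, -0.908]]
contact_force: [0.1, 0.4, -0.8]
gripper_width: 0.0803
grasp_force: 0.0
```

```bash
python3 - <<'E'
from h import *
ims=[]
A=axes(YAW,np.radians(25));top=np.array([.655,.0145,.1285])
o=get_obs();U=o['tool_rot'];d=top-.0+A[:,2]*(.022-grasp_offset)-o['tcp_pos'];print('to go, tool axes',(U.T@d).round(4), 'rot',Ro.from_matrix(U.T@tool(A)).as_rotvec().round(4))
for n in('side','top'):
    p,dd=grab_frame(n);np.save(n+'1.npy',dd);c=proj(n,o['tcp_pos'])[0];print(n,c)
    u,v=c.astype(int);k=p[v-60:v+60,u-65:u+65];ims.append(cv2.resize(k,(390,360),interpolation=cv2.INTER_CUBIC))
cv2.imwrite('pics/a1.png',np.hstack(ims))
E
```

```text
to go, tool axes [-0.0014 -0.0014  0.0223] rot [ 0.001  -0.0034 -0.0003]
side [323.62721214 180.21618459]
top [268.85018333 174.92604906]
```

View pics/a1.png

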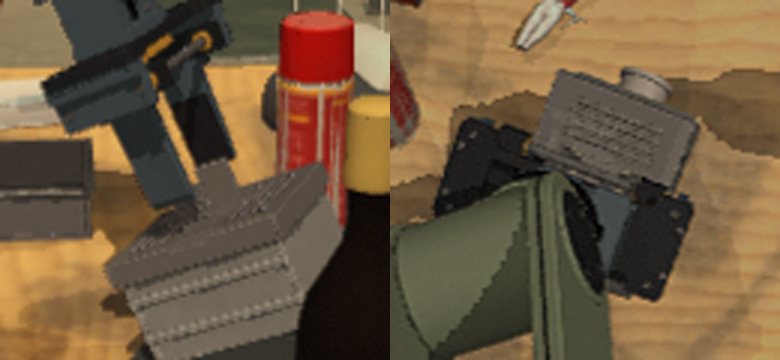

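The side crop shows the fingers straddling the tabs, with the near fingertip at about (170,205) in the crop, the visible tab at (210,185) and the far fingertip at (220,160). The wrist hides the tabs in the top crop. I'll check with the side depth in cover axes.

```bash
python3 - <<'E'
from h import *
A=axes(YAW,np.radians(25));top=np.array([.655,.0145,.1285])
C=cloud('side',np.load('side1.npy')).reshape(-1,3);q=(C-top)@A
k=(abs(q[:,0])<.05)&(abs(q[:,1])<.075)
for a,b in((.004,.016),(.016,.03),(.03,.06)):
    s=q[k&(q[:,2]>a)&(q[:,2]<b)]
    for lo,hi in((-.075,-.036),(-.036,-.015),(.015,.036),(.036,.075)):
        t=s[(s[:,1]>lo)&(s[:,1]<hi)]
        print((a,b),(lo,hi),len(t),np.percentile(t[:,:2],[5,50,95],axis=0).round(4).tolist() if len(t)>4 else '')
E
```

```text
(0.004, 0.016) (-0.075, -0.036) 0 
(0.004, 0.016) (-0.036, -0.015) 62 [[-0.0129, -0.0324], [0.0007, -0.0291], [0.0128, -0.0259]]
(0.004, 0.016) (0.015, 0.036) 58 [[-0.0105, 0.0238], [0.0022, 0.0262], [0.0137, 0.0298]]
(0.004, 0.016) (0.036, 0.075) 0 
(0.016, 0.03) (-0.075, -0.036) 34 [[-0.017, -0.0502], [0.0015, -0.0466], [0.0138, -0.0435]]
(0.016, 0.03) (-0.036, -0.015) 41 [[-0.01, -0.0312], [0.008, -0.0294], [0.014, -0.0264]]
(0.016, 0.03) (0.015, 0.036) 70 [[-0.012, 0.0232], [0.001, 0.026], [0.0129, 0.0296]]
(0.016, 0.03) (0.036, 0.075) 15 [[-0.0144, 0.0395], [0.0091, 0.0421], [0.015, 0.0457]]
(0.03, 0.06) (-0.075, -0.036) 214 [[-0.0179, -0.0524], [-0.0012, -0.0491], [0.0145, -0.0452]]
(0.03, 0.06) (-0.036, -0.015) 2 
(0.03, 0.06) (0.015, 0.036) 7 [[-0.0107, 0.0258], [-0.0012, 0.028], [0.0089, 0.0306]]
(0.03, 0.06) (0.036, 0.075) 192 [[-0.0168, 0.0383], [-0.0007, 0.0416], [0.0148, 0.0464]]
```

Request:
play_rows(
  series=[
    [[-0.0005, -0.0005, 0.006, 0, 0, 0], [-0.0005, 0, 0.006, 0, 0, 0], [0, 0, 0.005, 0, 0, 0], [0, 0, 0.004, 0, 0, 0], [0, 0, 0, 0, 0, 0]],
  ],
)

```text
time_s: 2.7
tcp_pos: [0.6539, 0.016, 0.1338]
tool_rot: [[-0.85, 0.347, 0.396], [0.315, 0.938, -0.145], [-0.421, 0.002, -0.907]]
contact_force: [-0.2, 0.1, -0.7]
gripper_width: 0.0802
grasp_force: 0.0
```

Request:
play_rows(
  series=[
    [[0, 0, 0, 0, 0, 0], [0, 0, 0, 0, 0, 0], [0, 0, 0, 0, 0, 0], [0, 0, 0, 0, 0, 0], [0, 0, 0, 0, 0, 0]],
  ],
  grip=0.04,
  grip_force=30,
)

```text
time_s: 3.12
tcp_pos: [0.6542, 0.0161, 0.1352]
tool_rot: [[-0.849, 0.347, 0.398], [0.315, 0.938, -0.144], [-0.423, 0.003, -0.906]]
contact_force: [-1.7, 0.4, 0.9]
gripper_width: 0.0498
grasp_force: 6.6
```

Request:
play_rows(
  series=[
    [[0, 0, 0, 0, 0, 0], [0, 0, 0, 0, 0, 0], [0, 0, 0, 0, 0, 0], [0, 0, 0, 0, 0, 0], [0, 0, 0, 0, 0, 0]],
  ],
)

```text
time_s: 3.53
tcp_pos: [0.6542, 0.0163, 0.1355]
tool_rot: [[-0.849, 0.347, 0.398], [0.315, 0.938, -0.144], [-0.423, 0.003, -0.906]]
contact_force: [-3.7, 1.8, 6.2]
gripper_width: 0.0427
grasp_force: 30.0
```

Request:
play_rows(
  series=[
    [[0, 0, -0.003, 0, 0, 0], [0, 0, -0.004, 0, 0, 0], [0, 0, -0.006, 0, 0, 0], [0, 0, -0.008, 0, 0, 0], [0, 0, -0.01, 0, 0, 0]],
  ],
)

```text
time_s: 3.95
tcp_pos: [0.6412, 0.0206, 0.1628]
tool_rot: [[-0.85, 0.347, 0.396], [0.315, 0.938, -0.145], [-0.421, 0.002, -0.907]]
contact_force: [0.4, -0.3, -1.6]
gripper_width: 0.0428
grasp_force: 30.0
```

Request:
play_rows(
  series=[
    [[0, 0, -0.012, 0, 0, 0], [0, 0, -0.014, 0, 0, 0], [0, 0, -0.016, 0, 0, 0], [0, 0, -0.012, 0, 0, 0], [0, 0, -0.005, 0, 0, 0]],
  ],
)

```text
time_s: 4.37
tcp_pos: [0.6186, 0.0295, 0.2194]
tool_rot: [[-0.848, 0.346, 0.401], [0.315, 0.938, -0.144], [-0.426, 0.004, -0.905]]
contact_force: [1.2, 0.0, -2.1]
gripper_width: 0.0424
grasp_force: 30.0
```

```bash
python3 - <<'E'
from h import *
p,d=grab_frame('side');np.save('side2.npy',d);cv2.imwrite('pics/s2.png',cv2.resize(p[60:300,180:460],(700,600)))
o=get_obs();yt=np.radians(13)
tgt=np.array([.519,-.316]);A=axes(yt,0)
s=(o['tcp_pos'],o['tool_rot'])
s=plan(np.r_[tgt,.13],tool(A),20)
E
```

```text
20 x [0.0047, -0.0177, 0.0039, -0.0062, 0.0214, -0.0286] | end [ 0.5195 -0.3166  0.1294] err [ 0.0005 -0.0006 -0.0006] | mid [ 0.544 -0.154  0.166]
```

View pics/s2.png

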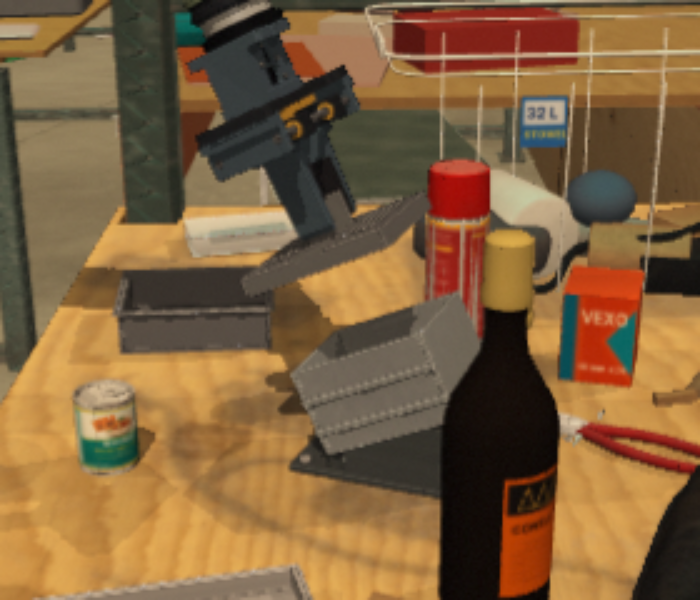

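The cover is off and hangs level on the fingers at crop (340,240), and the housing is open at (390,360). Next I'll carry it to above the tray.

Request:
play_rows(
  series=[
    [[0.0047, -0.0177, 0.0039, -0.0062, 0.0214, -0.0286], [0.0047, -0.0177, 0.0039, -0.0062, 0.0214, -0.0286], [0.0047, -0.0177, 0.0039, -0.0062, 0.0214, -0.0286], [0.0047, -0.0177, 0.0039, -0.0062, 0.0214, -0.0286], [0.0047, -0.0177, 0.0039, -0.0062, 0.0214, -0.0286]],
  ],
)

```text
time_s: 4.83
tcp_pos: [0.5781, -0.0522, 0.1894]
tool_rot: [[-0.928, 0.206, 0.309], [0.189, 0.978, -0.087], [-0.32, -0.023, -0.947]]
contact_force: [0.3, -0.4, -2.4]
gripper_width: 0.0422
grasp_force: 30.0
```

Request:
play_rows(
  series=[
    [[0.0047, -0.0177, 0.0039, -0.0062, 0.0214, -0.0286], [0.0047, -0.0177, 0.0039, -0.0062, 0.0214, -0.0286], [0.0047, -0.0177, 0.0039, -0.0062, 0.0214, -0.0286], [0.0047, -0.0177, 0.0039, -0.0062, 0.0214, -0.0286], [0.0047, -0.0177, 0.0039, -0.0062, 0.0214, -0.0286]],
  ],
)

```text
time_s: 5.25
tcp_pos: [0.5479, -0.138, 0.1666]
tool_rot: [[-0.976, 0.062, 0.211], [0.054, 0.998, -0.043], [-0.213, -0.031, -0.977]]
contact_force: [0.2, 0.3, -3.3]
gripper_width: 0.0425
grasp_force: 30.0
```

Request:
play_rows(
  series=[
    [[0.0047, -0.0177, 0.0039, -0.0062, 0.0214, -0.0286], [0.0047, -0.0177, 0.0039, -0.0062, 0.0214, -0.0286], [0.0047, -0.0177, 0.0039, -0.0062, 0.0214, -0.0286], [0.0047, -0.0177, 0.0039, -0.0062, 0.0214, -0.0286], [0.0047, -0.0177, 0.0039, -0.0062, 0.0214, -0.0286]],
  ],
)

```text
time_s: 5.67
tcp_pos: [0.5279, -0.2272, 0.146]
tool_rot: [[-0.991, -0.084, 0.105], [-0.086, 0.996, -0.014], [-0.104, -0.023, -0.994]]
contact_force: [0.5, -0.2, -2.3]
gripper_width: 0.0421
grasp_force: 30.0
```

Request:
play_rows(
  series=[
    [[0.0047, -0.0177, 0.0039, -0.0062, 0.0214, -0.0286], [0.0047, -0.0177, 0.0039, -0.0062, 0.0214, -0.0286], [0.0047, -0.0177, 0.0039, -0.0062, 0.0214, -0.0286], [0.0047, -0.0177, 0.0039, -0.0062, 0.0214, -0.0286], [0.0047, -0.0177, 0.0039, -0.0062, 0.0214, -0.0286]],
  ],
)

```text
time_s: 6.08
tcp_pos: [0.5185, -0.3183, 0.1263]
tool_rot: [[-0.974, -0.226, -0.005], [-0.226, 0.974, -0.0], [0.005, 0.001, -1.0]]
contact_force: [0.7, -0.3, -3.2]
gripper_width: 0.0427
grasp_force: 30.0
```

```bash
python3 - <<'E'
from h import *
p,d=grab_frame('side');np.save('side3.npy',d);q,d2=grab_frame('top');np.save('top3.npy',d2)
cv2.imwrite('pics/s3.png',np.hstack([cv2.resize(p[180:400,170:390],(400,400)),cv2.resize(q[150:310,310:470],(400,400))]))
o=get_obs();yt=np.radians(13)
plan(np.r_[.519,-.316,.04],tool(axes(yt,0)),5);print((get_obs()['tcp_pos']).round(4))
C=cloud('side',d).reshape(-1,3)
k=(np.hypot(C[:,0]-.519,C[:,1]+.316)<.14)&(C[:,2]>.085)&(C[:,2]<.125)
print('cover z',np.nanpercentile(C[k,2],[1,5,50,95]).round(4))
k=(np.hypot(C[:,0]-.519,C[:,1]+.316)<.2)&(C[:,2]>.011)&(C[:,2]<.03)
r=cv2.minAreaRect((C[k][:,:2]*1000).astype(np.float32));print('tray side',r)
E
```

```text
5 x [-0.0002, 0.0007, 0.0171, -0.0001, -0.0009, -0.0004] | end [ 0.519  -0.3162  0.0401] err [ 0.     -0.0002  0.0001] | mid [ 0.519 -0.318  0.074]
[ 0.519  -0.3198  0.1256]
cover z [0.1005 0.1036 0.1171 0.1195]
tray side ((520.4961547851562, -313.1286926269531), (394.6391296386719, 193.62022399902344), 23.78195571899414)
```

View pics/s3.png

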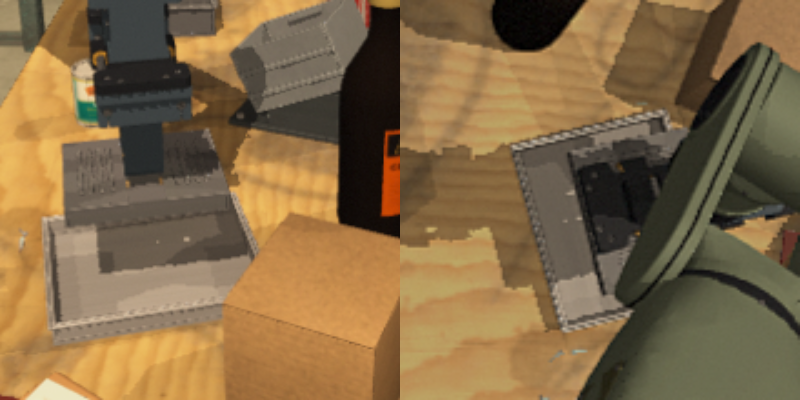

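The cover sits level and parallel over the tray. In the side crop it is at (145,180) above the tray at (150,280), and in the top crop the tray's left rim runs (515,150)-(560,325). Before lowering I'll check the gripper body's clearance to the cardboard box.

```bash
python3 - <<'E'
from h import *
C=cloud('top',np.load('top0.npy')).reshape(-1,3)
k=(C[:,1]<-.33)&(C[:,1]>-.6)&(C[:,0]>.45)&(C[:,0]<.85)&(C[:,2]>.05)
B=cv2.boxPoints(cv2.minAreaRect((C[k][:,:2]*1000).astype(np.float32)));print(B.round(),C[k][:,2].max())
g=np.array([[.519,-.318]]);x=np.array([.974,.226]);y=np.array([-.226,.974])
print([ (g[0]+a*.038*x+b*.089*y).round(3).tolist() for a in(1,-1) for b in(1,-1)])
E
```

```text
[[ 585. -499.]
 [ 827. -639.]
 [ 898. -516.]
 [ 657. -375.]] 0.12408493716352599
[[0.536, -0.223], [0.576, -0.396], [0.462, -0.24], [0.502, -0.413]]
```

Request:
play_rows(
  series=[
    [[0, 0.001, 0.015, 0, 0, 0], [0, 0.001, 0.02, 0, 0, 0], [0, 0.001, 0.02, 0, 0, 0], [0, 0, 0.02, 0, 0, 0], [0, 0, 0.01, 0, 0, 0]],
  ],
)

```text
time_s: 6.6
tcp_pos: [0.5164, -0.3127, 0.0395]
tool_rot: [[-0.974, -0.225, -0.007], [-0.225, 0.974, 0.002], [0.006, 0.004, -1.0]]
contact_force: [-0.3, -0.0, -2.4]
gripper_width: 0.0421
grasp_force: 30.0
```

Request:
play_rows(
  series=[
    [[0, 0, 0.004, 0, 0, 0], [0, 0, 0.003, 0, 0, 0], [0, 0, 0.002, 0, 0, 0], [0, 0, 0.001, 0, 0, 0], [0, 0, 0, 0, 0, 0]],
  ],
)

```text
time_s: 7.02
tcp_pos: [0.5182, -0.3144, 0.0327]
tool_rot: [[-0.974, -0.225, -0.002], [-0.225, 0.974, -0.001], [0.002, -0.001, -1.0]]
contact_force: [0.6, -0.1, -2.6]
gripper_width: 0.0428
grasp_force: 30.0
```

Request:
play_rows(
  series=[
    [[0, 0, 0.001, 0, 0, 0], [0, 0, 0.001, 0, 0, 0], [0, 0, 0.001, 0, 0, 0], [0, 0, 0, 0, 0, 0], [0, 0, 0, 0, 0, 0]],
  ],
)

```text
time_s: 7.43
tcp_pos: [0.5179, -0.3144, 0.0295]
tool_rot: [[-0.974, -0.225, -0.003], [-0.225, 0.974, -0.001], [0.003, -0.0, -1.0]]
contact_force: [-0.1, -0.3, 1.2]
gripper_width: 0.0423
grasp_force: 30.0
```

Request:
play_rows(
  series=[
    [[0, 0, 0.001, 0, 0, 0], [0, 0, 0.001, 0, 0, 0], [0, 0, 0, 0, 0, 0], [0, 0, 0, 0, 0, 0], [0, 0, 0, 0, 0, 0]],
  ],
)

```text
time_s: 7.85
tcp_pos: [0.518, -0.3144, 0.0294]
tool_rot: [[-0.974, -0.225, -0.002], [-0.225, 0.974, -0.001], [0.002, -0.001, -1.0]]
contact_force: [-3.2, 1.5, 12.6]
gripper_width: 0.0428
grasp_force: 30.1
```

Request:
play_rows(
  series=[
    [[0, 0, -0.001, 0, 0, 0], [0, 0, -0.0005, 0, 0, 0], [0, 0, 0, 0, 0, 0], [0, 0, 0, 0, 0, 0]],
  ],
)

```text
time_s: 8.18
tcp_pos: [0.518, -0.3144, 0.0294]
tool_rot: [[-0.974, -0.225, -0.003], [-0.225, 0.974, -0.001], [0.003, -0.0, -1.0]]
contact_force: [-2.1, 1.3, 8.1]
gripper_width: 0.0426
grasp_force: 30.0
```

Request:
play_rows(
  series=[
    [[0, 0, 0, 0, 0, 0], [0, 0, 0, 0, 0, 0], [0, 0, 0, 0, 0, 0], [0, 0, 0, 0, 0, 0], [0, 0, 0, 0, 0, 0]],
  ],
  grip=0.08,
)

```text
time_s: 8.6
tcp_pos: [0.5177, -0.3141, 0.028]
tool_rot: [[-0.974, -0.225, -0.004], [-0.225, 0.974, 0.0], [0.003, 0.001, -1.0]]
contact_force: [-0.3, 1.0, -0.4]
gripper_width: 0.0727
grasp_force: 0.0
```

Request:
play_rows(
  series=[
    [[0, 0, -0.005, 0, 0, 0], [0, 0, -0.015, 0, 0, 0], [0, 0, -0.03, 0, 0, 0], [0, 0, -0.04, 0, 0, 0], [0, 0, -0.04, 0, 0, 0]],
  ],
)

```text
time_s: 9.02
tcp_pos: [0.5175, -0.3136, 0.1591]
tool_rot: [[-0.974, -0.225, -0.006], [-0.225, 0.974, 0.001], [0.005, 0.003, -1.0]]
contact_force: [1.4, -0.5, 0.4]
gripper_width: 0.0799
grasp_force: 0.0
```

Request:
play_rows(
  series=[
    [[0, 0, -0.03, 0, 0, 0], [0, 0, -0.02, 0, 0, 0], [0, 0, 0, 0, 0, 0]],
  ],
  grip=0.05,
)

```text
time_s: 9.27
tcp_pos: [0.5206, -0.3155, 0.2141]
tool_rot: [[-0.974, -0.225, 0.006], [-0.225, 0.974, -0.006], [-0.004, -0.007, -1.0]]
contact_force: [0.9, 0.3, -0.1]
gripper_width: 0.0629
grasp_force: 0.0
```

```bash
python3 - <<'E'
from h import *
p,d=grab_frame('side');np.save('side4.npy',d);q,d2=grab_frame('top');np.save('top4.npy',d2)
cv2.imwrite('pics/s4.png',np.hstack([cv2.resize(p[150:370,170:390],(400,400)),cv2.resize(q[130:310,250:430],(400,400),interpolation=cv2.INTER_CUBIC)]))
A=axes(YAW,np.radians(25));mouth=np.array([.655,.0145,.1285])-.004*A[:,2]
# handle: points inside the mouth, in mouth axes, both views
for n,D in(('side',d),('top',d2)):
    C=cloud(n,D).reshape(-1,3);m=(C-mouth)@A
    k=(abs(m[:,0])<.058)&(abs(m[:,1])<.043)&(m[:,2]<.01)&(m[:,2]>-.1)
    s=m[k];print(n,len(s))
    for a,b in((-.06,-.045),(-.04,-.03),(-.03,-.012)):
        t=s[(s[:,2]>a)&(s[:,2]<b)]
        if len(t)>4:print((a,b),len(t),np.percentile(t,[3,50,97],axis=0).round(4).tolist())
g=mouth-.027*A[:,2];tcp=g-grasp_offset*A[:,2];print('tcp target',tcp)
hov=tcp+.12*A[:,2];plan(hov,tool(A),20)
E
```

```text
side 3
top 1370
(-0.06, -0.045) 1200 [[-0.0548, -0.0394, -0.0572], [-0.0002, -0.0052, -0.0526], [0.0512, 0.0384, -0.0482]]
(-0.04, -0.03) 6 [[-0.0303, -0.0064, -0.0383], [0.001, -0.0059, -0.0344], [0.0337, -0.0022, -0.0312]]
(-0.03, -0.012) 136 [[-0.0319, -0.0062, -0.0266], [0.0014, -0.0009, -0.0207], [0.0327, 0.0053, -0.0162]]
tcp target [0.67473918 0.00719826 0.08336587]
20 x [-0.0045, 0.0175, 0.0014, 0.0063, -0.0213, 0.0286] | end [0.627  0.0256 0.1923] err [-0.0001  0.0008  0.0002] | mid [ 0.553 -0.119  0.195]
```

View pics/s4.png

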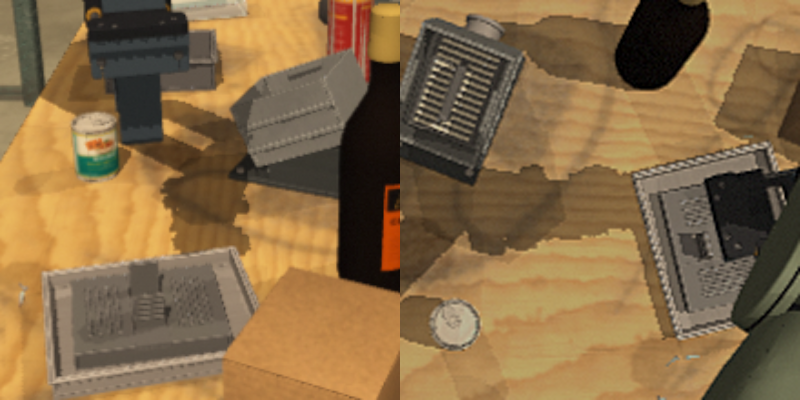

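The cover lies flat in the tray with its tabs up (side crop (150,300), top crop (700,245)). The filter handle shows at top crop (455,95). The measured bar is centred at about y = -0.5 mm with its top 20 mm below the mouth, which matches the description. Now for the filter.

Request:
play_rows(
  series=[
    [[-0.0045, 0.0175, 0.0014, 0.0063, -0.0213, 0.0286], [-0.0045, 0.0175, 0.0014, 0.0063, -0.0213, 0.0286], [-0.0045, 0.0175, 0.0014, 0.0063, -0.0213, 0.0286], [-0.0045, 0.0175, 0.0014, 0.0063, -0.0213, 0.0286], [-0.0045, 0.0175, 0.0014, 0.0063, -0.0213, 0.0286]],
  ],
  grip=0.045,
)

```text
time_s: 9.78
tcp_pos: [0.5247, -0.2229, 0.1988]
tool_rot: [[-0.991, -0.08, 0.103], [-0.082, 0.997, -0.013], [-0.102, -0.021, -0.995]]
contact_force: [0.5, 0.4, 0.4]
gripper_width: 0.045
grasp_force: 0.0
```

Request:
play_rows(
  series=[
    [[-0.0045, 0.0175, 0.0014, 0.0063, -0.0213, 0.0286], [-0.0045, 0.0175, 0.0014, 0.0063, -0.0213, 0.0286], [-0.0045, 0.0175, 0.0014, 0.0063, -0.0213, 0.0286], [-0.0045, 0.0175, 0.0014, 0.0063, -0.0213, 0.0286], [-0.0045, 0.0175, 0.0014, 0.0063, -0.0213, 0.0286]],
  ],
)

```text
time_s: 10.2
tcp_pos: [0.5458, -0.1352, 0.1928]
tool_rot: [[-0.976, 0.065, 0.208], [0.057, 0.997, -0.044], [-0.211, -0.031, -0.977]]
contact_force: [-0.1, 0.8, 0.2]
gripper_width: 0.0448
grasp_force: 0.0
```

Request:
play_rows(
  series=[
    [[-0.0045, 0.0175, 0.0014, 0.0063, -0.0213, 0.0286], [-0.0045, 0.0175, 0.0014, 0.0063, -0.0213, 0.0286], [-0.0045, 0.0175, 0.0014, 0.0063, -0.0213, 0.0286], [-0.0045, 0.0175, 0.0014, 0.0063, -0.0213, 0.0286], [-0.0045, 0.0175, 0.0014, 0.0063, -0.0213, 0.0286]],
  ],
)

```text
time_s: 10.62
tcp_pos: [0.5798, -0.0516, 0.1891]
tool_rot: [[-0.929, 0.21, 0.305], [0.192, 0.977, -0.089], [-0.317, -0.024, -0.948]]
contact_force: [0.2, 0.0, 0.5]
gripper_width: 0.0451
grasp_force: 0.0
```

Request:
play_rows(
  series=[
    [[-0.0045, 0.0175, 0.0014, 0.0063, -0.0213, 0.0286], [-0.0045, 0.0175, 0.0014, 0.0063, -0.0213, 0.0286], [-0.0045, 0.0175, 0.0014, 0.0063, -0.0213, 0.0286], [-0.0045, 0.0175, 0.0014, 0.0063, -0.0213, 0.0286], [-0.0045, 0.0175, 0.0014, 0.0063, -0.0213, 0.0286]],
  ],
)

```text
time_s: 11.03
tcp_pos: [0.6258, 0.0263, 0.1893]
tool_rot: [[-0.852, 0.348, 0.392], [0.316, 0.937, -0.147], [-0.418, -0.002, -0.908]]
contact_force: [-0.5, 0.4, 0.4]
gripper_width: 0.0449
grasp_force: 0.0
```

Request:
play_rows(
  series=[
    [[0, 0, 0, 0, 0, 0], [0, 0, 0, 0, 0, 0]],
  ],
)

```text
time_s: 11.2
tcp_pos: [0.6257, 0.0262, 0.1895]
tool_rot: [[-0.853, 0.345, 0.391], [0.312, 0.939, -0.146], [-0.417, -0.003, -0.909]]
contact_force: [-1.0, -0.1, 0.1]
gripper_width: 0.0451
grasp_force: 0.0
```

```bash
cat > g.py <<'E'
from h import *
A=axes(YAW,np.radians(25));mouth=np.array([.655,.0145,.1285])-.004*A[:,2]
tcp=mouth+.001*A[:,0]-.0005*A[:,1]-(.027+grasp_offset)*A[:,2]
o=get_obs();U=o['tool_rot'];print('to go',(U.T@(tcp-o['tcp_pos'])).round(4),Ro.from_matrix(U.T@tool(A)).as_rotvec().round(4))
E
python3 g.py
```

```text
to go [-0.0045 -0.0012  0.1184] [-0.0014 -0.0058  0.0031]
```

Request:
play_rows(
  series=[
    [[-0.002, -0.001, 0.015, 0, -0.005, 0.002], [-0.002, 0, 0.02, 0, 0, 0], [0, 0, 0.025, 0, 0, 0], [0, 0, 0.015, 0, 0, 0], [0, 0, 0.005, 0, 0, 0]],
  ],
)

```text
time_s: 11.62
tcp_pos: [0.6599, 0.0097, 0.1174]
tool_rot: [[-0.85, 0.35, 0.393], [0.317, 0.937, -0.149], [-0.42, -0.002, -0.907]]
contact_force: [-0.2, 0.1, -0.0]
gripper_width: 0.045
grasp_force: 0.0
```

```bash
python3 g.py
```

```text
to go [-0.0001  0.0024  0.0371] [-0.0037 -0.0027 -0.0021]
```

Request:
play_rows(
  series=[
    [[0, 0.001, 0.01, 0, 0, 0], [0, 0.0005, 0.012, 0, 0, 0], [0, 0, 0.009, 0, 0, 0], [0, 0, 0.005, 0, 0, 0], [0, 0, 0, 0, 0, 0]],
  ],
)

```text
time_s: 12.03
tcp_pos: [0.6765, 0.0074, 0.0876]
tool_rot: [[-0.849, 0.349, 0.398], [0.316, 0.937, -0.148], [-0.424, -0.0, -0.905]]
contact_force: [-0.6, 0.7, 0.1]
gripper_width: 0.0452
grasp_force: 0.0
```

Request:
play_rows(
  series=[
    [[0, 0, 0, 0, 0, 0], [0, 0, 0, 0, 0, 0], [0, 0, 0, 0, 0, 0], [0, 0, 0, 0, 0, 0], [0, 0, 0, 0, 0, 0]],
  ],
  grip=0.005,
  grip_force=30,
)

```text
time_s: 12.45
tcp_pos: [0.677, 0.0078, 0.0894]
tool_rot: [[-0.847, 0.349, 0.4], [0.316, 0.937, -0.148], [-0.427, 0.001, -0.904]]
contact_force: [1.4, 0.5, 0.3]
gripper_width: 0.0145
grasp_force: 0.0
```

Request:
play_rows(
  series=[
    [[0, 0, 0, 0, 0, 0], [0, 0, 0, 0, 0, 0], [0, 0, 0, 0, 0, 0]],
  ],
)

```text
time_s: 12.7
tcp_pos: [0.6769, 0.0078, 0.0892]
tool_rot: [[-0.848, 0.349, 0.4], [0.316, 0.937, -0.148], [-0.426, 0.001, -0.905]]
contact_force: [-1.3, 1.8, 2.0]
gripper_width: 0.0116
grasp_force: 30.0
```

Request:
play_rows(
  series=[
    [[0, 0, -0.004, 0, 0, 0], [0, 0, -0.006, 0, 0, 0], [0, 0, -0.008, 0, 0, 0], [0, 0, -0.01, 0, 0, 0], [0, 0, -0.01, 0, 0, 0]],
  ],
)

```text
time_s: 13.12
tcp_pos: [0.6611, 0.0134, 0.124]
tool_rot: [[-0.848, 0.349, 0.399], [0.316, 0.937, -0.148], [-0.426, 0.001, -0.905]]
contact_force: [-0.3, -0.2, -2.6]
gripper_width: 0.0114
grasp_force: 30.0
```

```bash
python3 - <<'E'
from h import *
o=get_obs();print(o['contact_force'].round(1),o['gripper_width'],o['tcp_pos'].round(4));A=axes(YAW,np.radians(25));print(Ro.from_matrix(o['tool_rot'].T@tool(A)).as_rotvec().round(4))
E
```

```text
[-0.3 -0.2 -2.6] 0.011449306539067871 [0.6611 0.0134 0.124 ]
[-0.0002  0.0033 -0.0023]
```

Request:
play_rows(
  series=[
    [[0, 0, -0.012, 0, 0, 0], [0, 0, -0.014, 0, 0, 0], [0, 0, -0.016, 0, 0, 0], [0, 0, -0.018, 0, 0, 0], [0, 0, -0.02, 0, 0, 0]],
  ],
)

```text
time_s: 13.53
tcp_pos: [0.6287, 0.0253, 0.1968]
tool_rot: [[-0.848, 0.349, 0.399], [0.316, 0.937, -0.148], [-0.426, 0.001, -0.905]]
contact_force: [-0.9, -0.1, -1.7]
gripper_width: 0.0119
grasp_force: 30.0
```

Request:
play_rows(
  series=[
    [[0, 0, -0.02, 0, 0, 0], [0, 0, -0.02, 0, 0, 0], [0, 0, -0.01, 0, 0, 0], [0, 0, 0, 0, 0, 0]],
  ],
)

```text
time_s: 13.87
tcp_pos: [0.6102, 0.0331, 0.2446]
tool_rot: [[-0.845, 0.348, 0.405], [0.316, 0.937, -0.147], [-0.431, 0.004, -0.902]]
contact_force: [-0.9, 0.1, -2.7]
gripper_width: 0.0117
grasp_force: 30.0
```

```bash
python3 - <<'E'
from h import *
p,d=grab_frame('side');cv2.imwrite('pics/s5.png',cv2.resize(p[60:300,180:460],(700,600)))
print(get_obs()['tcp_pos'].round(4))
plan(np.r_[.453,.331,.15],tool(axes(np.radians(4.5))),20)
E
```

```text
[0.6098 0.0328 0.2425]
20 x [0.0109, 0.0138, 0.002, -0.0047, 0.0218, -0.0214] | end [0.4527 0.3306 0.15  ] err [-0.0003 -0.0004  0.    ] | mid [0.544 0.204 0.181]
```

View pics/s5.png

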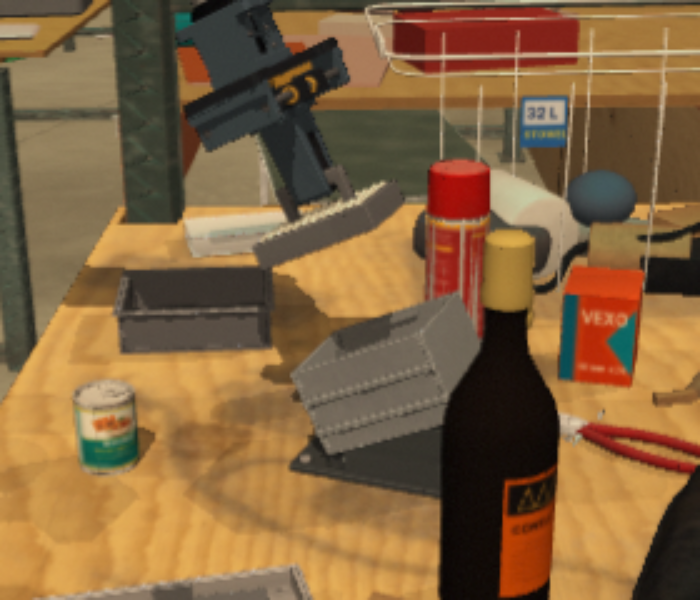

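The filter is out and held level at crop (330,220), well clear of the mouth and the spray can. I'll carry it to above the bin.

Request:
play_rows(
  series=[
    [[0.0109, 0.0138, 0.002, -0.0047, 0.0218, -0.0214], [0.0109, 0.0138, 0.002, -0.0047, 0.0218, -0.0214], [0.0109, 0.0138, 0.002, -0.0047, 0.0218, -0.0214], [0.0109, 0.0138, 0.002, -0.0047, 0.0218, -0.0214], [0.0109, 0.0138, 0.002, -0.0047, 0.0218, -0.0214]],
  ],
)

```text
time_s: 14.33
tcp_pos: [0.5861, 0.1141, 0.2083]
tool_rot: [[-0.92, 0.243, 0.306], [0.225, 0.97, -0.095], [-0.32, -0.019, -0.947]]
contact_force: [0.2, 0.4, -1.9]
gripper_width: 0.0117
grasp_force: 30.0
```

Request:
play_rows(
  series=[
    [[0.0109, 0.0138, 0.002, -0.0047, 0.0218, -0.0214], [0.0109, 0.0138, 0.002, -0.0047, 0.0218, -0.0214], [0.0109, 0.0138, 0.002, -0.0047, 0.0218, -0.0214], [0.0109, 0.0138, 0.002, -0.0047, 0.0218, -0.0214], [0.0109, 0.0138, 0.002, -0.0047, 0.0218, -0.0214]],
  ],
)

```text
time_s: 14.75
tcp_pos: [0.5516, 0.1908, 0.1832]
tool_rot: [[-0.968, 0.136, 0.21], [0.128, 0.99, -0.052], [-0.215, -0.024, -0.976]]
contact_force: [1.0, 1.0, -1.7]
gripper_width: 0.012
grasp_force: 30.0
```

Request:
play_rows(
  series=[
    [[0.0109, 0.0138, 0.002, -0.0047, 0.0218, -0.0214], [0.0109, 0.0138, 0.002, -0.0047, 0.0218, -0.0214], [0.0109, 0.0138, 0.002, -0.0047, 0.0218, -0.0214], [0.0109, 0.0138, 0.002, -0.0047, 0.0218, -0.0214], [0.0109, 0.0138, 0.002, -0.0047, 0.0218, -0.0214]],
  ],
)

```text
time_s: 15.17
tcp_pos: [0.5062, 0.2637, 0.1625]
tool_rot: [[-0.994, 0.028, 0.104], [0.026, 0.999, -0.021], [-0.105, -0.018, -0.994]]
contact_force: [-0.1, -0.4, -2.0]
gripper_width: 0.0118
grasp_force: 30.0
```

Request:
play_rows(
  series=[
    [[0.0109, 0.0138, 0.002, -0.0047, 0.0218, -0.0214], [0.0109, 0.0138, 0.002, -0.0047, 0.0218, -0.0214], [0.0109, 0.0138, 0.002, -0.0047, 0.0218, -0.0214], [0.0109, 0.0138, 0.002, -0.0047, 0.0218, -0.0214], [0.0109, 0.0138, 0.002, -0.0047, 0.0218, -0.0214]],
  ],
)

```text
time_s: 15.58
tcp_pos: [0.4514, 0.3317, 0.1484]
tool_rot: [[-0.997, -0.08, -0.005], [-0.08, 0.997, -0.0], [0.005, 0.0, -1.0]]
contact_force: [-0.4, -0.6, -2.7]
gripper_width: 0.0113
grasp_force: 30.0
```

Request:
play_rows(
  series=[
    [[0, 0, 0, 0, 0, 0], [0, 0, 0, 0, 0, 0]],
  ],
)

```text
time_s: 15.75
tcp_pos: [0.4521, 0.331, 0.1484]
tool_rot: [[-0.997, -0.08, -0.003], [-0.08, 0.997, -0.001], [0.003, -0.001, -1.0]]
contact_force: [0.0, -0.1, -2.3]
gripper_width: 0.0118
grasp_force: 30.0
```

```bash
python3 - <<'E'
from h import *
p,d=grab_frame('side');q,d2=grab_frame('top')
a=proj('side',[.453,.331,.1])[0].astype(int);b=proj('top',[.453,.331,.1])[0].astype(int);print(a,b)
cv2.imwrite('pics/s6.png',np.hstack([cv2.resize(im[max(0,c[1]-55):c[1]+55,c[0]-55:c[0]+55],(400,400),interpolation=cv2.INTER_CUBIC) for im,c in((p,a),(q,b))]))
o=get_obs();print(o['tcp_pos'].round(4),o['gripper_width'])
C=cloud('side',d).reshape(-1,3);f=o['tcp_pos']
k=(np.hypot(C[:,0]-f[0],C[:,1]-f[1])<.085)&(C[:,2]>.06)&(C[:,2]<.145)
q=(C[k]-f)@axes(np.radians(4.5));print('filter rel TCP',np.percentile(q,[2,50,98],axis=0).round(4))
plan(np.r_[.453,.331,.06],tool(axes(np.radians(4.5))),5)
E
```

```text
[256 158] [138 252]
[0.4526 0.3302 0.1487] 0.011961364872959707
filter rel TCP [[-0.0611 -0.0444 -0.0379]
 [-0.0033 -0.0356 -0.0164]
 [ 0.0518  0.0327 -0.0098]]
5 x [-0.0001, 0.0002, 0.0177, -0.0001, -0.0005, 0.0] | end [0.4529 0.3312 0.0602] err [-0.0001  0.0002  0.0002] | mid [0.453 0.331 0.096]
```

View pics/s6.png

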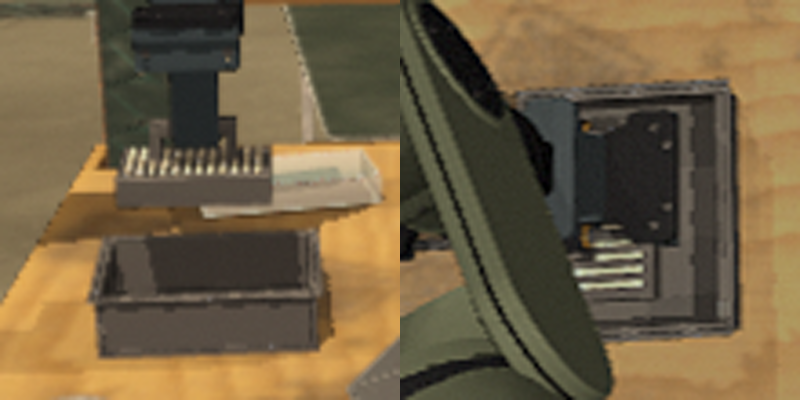

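The filter is level and centred over the bin. The side crop shows the filter at (195,180) above the bin at (210,290), and in the top crop its edges lie inside the bin walls. Its underside is about 38 mm below the TCP, so I expect contact at TCP z of about 0.043.

Request:
play_rows(
  series=[
    [[0, 0.0005, 0.015, 0, 0, 0], [0, 0, 0.02, 0, 0, 0], [0, 0, 0.02, 0, 0, 0], [0, 0, 0.02, 0, 0, 0], [0, 0, 0.014, 0, 0, 0]],
  ],
)

```text
time_s: 16.27
tcp_pos: [0.4521, 0.3297, 0.0583]
tool_rot: [[-0.997, -0.077, -0.004], [-0.077, 0.997, -0.001], [0.004, -0.001, -1.0]]
contact_force: [0.3, -1.8, -2.6]
gripper_width: 0.0118
grasp_force: 30.0
```

Request:
play_rows(
  series=[
    [[0, 0, 0.005, 0, 0, 0], [0, 0, 0.002, 0, 0, 0], [0, 0, 0.001, 0, 0, 0], [0, 0, 0, 0, 0, 0], [0, 0, 0, 0, 0, 0]],
  ],
)

```text
time_s: 16.68
tcp_pos: [0.4529, 0.3312, 0.0527]
tool_rot: [[-0.997, -0.078, -0.001], [-0.078, 0.997, 0.001], [0.001, 0.001, -1.0]]
contact_force: [0.3, 0.0, -3.4]
gripper_width: 0.0117
grasp_force: 30.0
```

Request:
play_rows(
  series=[
    [[0, 0, 0.001, 0, 0, 0], [0, 0, 0.001, 0, 0, 0], [0, 0, 0.001, 0, 0, 0], [0, 0, 0, 0, 0, 0], [0, 0, 0, 0, 0, 0]],
  ],
)

```text
time_s: 17.1
tcp_pos: [0.4521, 0.3308, 0.0486]
tool_rot: [[-0.997, -0.078, -0.003], [-0.078, 0.997, -0.001], [0.003, -0.0, -1.0]]
contact_force: [-0.6, 0.2, -0.8]
gripper_width: 0.0117
grasp_force: 30.0
```

Request:
play_rows(
  series=[
    [[0, 0, 0.001, 0, 0, 0], [0, 0, 0.001, 0, 0, 0], [0, 0, 0.001, 0, 0, 0], [0, 0, 0, 0, 0, 0], [0, 0, 0, 0, 0, 0]],
  ],
)

```text
time_s: 17.52
tcp_pos: [0.4521, 0.3307, 0.0455]
tool_rot: [[-0.997, -0.078, -0.003], [-0.078, 0.997, -0.001], [0.003, -0.0, -1.0]]
contact_force: [0.6, 0.9, -2.2]
gripper_width: 0.0118
grasp_force: 30.0
```

Request:
play_rows(
  series=[
    [[0, 0, 0.001, 0, 0, 0], [0, 0, 0.001, 0, 0, 0], [0, 0, 0, 0, 0, 0], [0, 0, 0, 0, 0, 0]],
  ],
)

```text
time_s: 17.85
tcp_pos: [0.4521, 0.3307, 0.0436]
tool_rot: [[-0.997, -0.078, -0.003], [-0.078, 0.997, -0.0], [0.003, -0.0, -1.0]]
contact_force: [0.1, -0.1, -2.3]
gripper_width: 0.0119
grasp_force: 30.0
```

Request:
play_rows(
  series=[
    [[0, 0, 0.001, 0, 0, 0], [0, 0, 0.001, 0, 0, 0], [0, 0, 0, 0, 0, 0], [0, 0, 0, 0, 0, 0]],
  ],
)

```text
time_s: 18.18
tcp_pos: [0.4521, 0.3309, 0.0423]
tool_rot: [[-0.997, -0.078, -0.003], [-0.078, 0.997, -0.0], [0.003, 0.0, -1.0]]
contact_force: [-2.9, 0.4, 4.8]
gripper_width: 0.0115
grasp_force: 30.0
```

Request:
play_rows(
  series=[
    [[0, 0, 0.0005, 0, 0, 0], [0, 0, 0.0005, 0, 0, 0], [0, 0, 0, 0, 0, 0], [0, 0, 0, 0, 0, 0]],
  ],
)

```text
time_s: 18.52
tcp_pos: [0.452, 0.3309, 0.0422]
tool_rot: [[-0.997, -0.078, -0.002], [-0.078, 0.997, 0.0], [0.002, 0.0, -1.0]]
contact_force: [-6.0, -2.6, 11.2]
gripper_width: 0.012
grasp_force: 30.0
```

Request:
play_rows(
  series=[
    [[0, 0, -0.0008, 0, 0, 0], [0, 0, 0, 0, 0, 0], [0, 0, 0, 0, 0, 0]],
  ],
)

```text
time_s: 18.77
tcp_pos: [0.452, 0.3309, 0.0422]
tool_rot: [[-0.997, -0.078, -0.003], [-0.078, 0.997, -0.0], [0.003, 0.0, -1.0]]
contact_force: [-4.0, -0.6, 7.0]
gripper_width: 0.0118
grasp_force: 30.0
```

Request:
play_rows(
  series=[
    [[0, 0, 0, 0, 0, 0], [0, 0, 0, 0, 0, 0], [0, 0, 0, 0, 0, 0], [0, 0, 0, 0, 0, 0], [0, 0, 0, 0, 0, 0]],
  ],
  grip=0.04,
)

```text
time_s: 19.18
tcp_pos: [0.4522, 0.3308, 0.0411]
tool_rot: [[-0.997, -0.078, -0.003], [-0.078, 0.997, -0.001], [0.003, -0.0, -1.0]]
contact_force: [0.6, -0.4, 0.2]
gripper_width: 0.0396
grasp_force: 0.0
```

Request:
play_rows(
  series=[
    [[0, 0, -0.005, 0, 0, 0], [0, 0, -0.015, 0, 0, 0], [0, 0, -0.03, 0, 0, 0], [0, 0, -0.04, 0, 0, 0], [0, 0, -0.04, 0, 0, 0]],
  ],
)

```text
time_s: 19.6
tcp_pos: [0.4519, 0.3304, 0.1724]
tool_rot: [[-0.997, -0.078, -0.005], [-0.078, 0.997, -0.002], [0.005, -0.001, -1.0]]
contact_force: [0.2, -0.0, -0.0]
gripper_width: 0.04
grasp_force: 0.0
```

Request:
play_rows(
  series=[
    [[0, 0, -0.04, 0, 0, 0], [0.02, 0.03, -0.02, 0, 0, 0], [0.03, 0.03, 0, 0, 0, 0], [0.03, 0.03, 0, 0, 0, 0], [0.02, 0.02, 0, 0, 0, 0]],
  ],
)

```text
time_s: 20.02
tcp_pos: [0.3433, 0.4334, 0.2328]
tool_rot: [[-0.997, -0.079, -0.003], [-0.079, 0.997, 0.002], [0.003, 0.002, -1.0]]
contact_force: [0.4, 0.6, -0.2]
gripper_width: 0.0401
grasp_force: 0.0
```

Request:
play_rows(
  series=[
    [[0, 0, 0, 0, 0, 0], [0, 0, 0, 0, 0, 0], [0, 0, 0, 0, 0, 0]],
  ],
)

```text
time_s: 20.27
tcp_pos: [0.3458, 0.4314, 0.2318]
tool_rot: [[-0.997, -0.079, -0.002], [-0.079, 0.997, -0.001], [0.002, -0.001, -1.0]]
contact_force: [-0.6, -0.8, -0.4]
gripper_width: 0.0399
grasp_force: 0.0
```

```bash
python3 - <<'E'
from h import *
p,d=grab_frame('side');q,d2=grab_frame('top')
cv2.imwrite('pics/s7.png',np.hstack([cv2.resize(p[110:380,150:420],(400,400)),cv2.resize(q[90:310,90:450],(400,244))[:244].copy() if 0 else cv2.copyMakeBorder(cv2.resize(q[90:310,90:450],(400,244),interpolation=cv2.INTER_CUBIC),0,156,0,0,cv2.BORDER_CONSTANT)]))
C=cloud('top',d2).reshape(-1,3)
k=(abs(C[:,0]-.453)<.065)&(abs(C[:,1]-.331)<.05);print('filter z',np.nanpercentile(C[k,2],[5,50,95,99]).round(4))
E
```

```text
filter z [0.0039 0.0296 0.0616 0.0655]
```

View pics/s7.png

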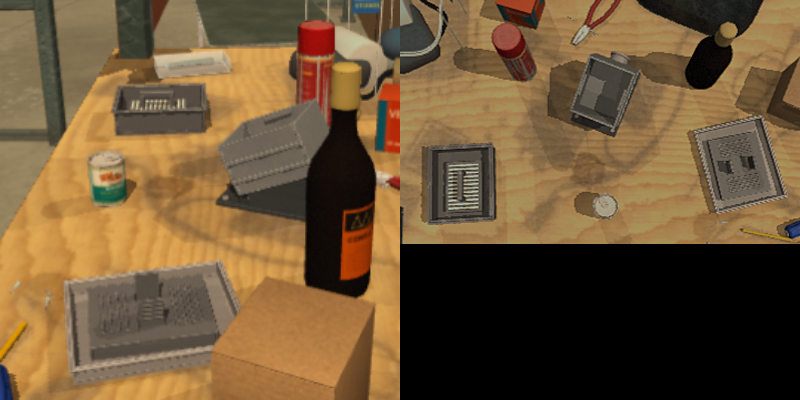

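The cover lies flat in the tray, tabs up (top crop (738,163)), and the filter lies flat in the bin, handle up (462,185). Its body is at z ≈ 0.030 and its handle top at about 0.062, as it should be. The bottle, spray can and tin are all still standing.

```bash
python3 -c "
from bench import hand_in
print(hand_in())"
```

```text
the job is handed in; nothing more can be done
None
```

The job is done and handed in, at about 20 s on the robot's clock: the cover lies flat, tabs up, in the tray, the filter lies flat, handle up, in the bin, and the bottle, spray can and tin are still standing.

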